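# Lock the plate press with its T-key

## Task

Lock the small wooden plate press with its T-key: lift the red-handled key out of its wooden stand, pass the T-head down through the slot of the brass plate, push it down against the spring, turn it a quarter turn and let the spring lift it into its seat, then let go. The brass plate may sit up to about a centimetre to either side, so feel for the slot gently; never force the key, and leave the bottles alone.

Things in the scene. Friction and masses are not known exactly. Their poses are not given: they have to be found in the camera images.
- key: Loose upright T-key, about 90 g, 76 mm tall, z up the shank. Origin: centre of the underside of its steel T-head, 38 (x) by 9 (y) by 8 mm high. Above it: shank 8.6 mm thick to 26 mm, dark collar 32 mm wide to 36 mm, red flat handle 48 (x) by 14 mm (y) to 76 mm. A half turn changes nothing. It hangs by its collar in the stand.
- key_grip (a point): Point on the key 62 mm above its origin, in the red handle: grip here across the 14 mm (jaws closing along the key's y), so that fingertips stay clear of the collar.
- stand: Fixed dark wooden block 80 mm (x) by 56 mm (y) by 36 mm high, with a hole 45 by 16 mm right through, long side along its x, in which the key hangs. Origin: centre of the underside.
- press: Fixed closed wooden press, 140 (x) by 130 (y) mm, lid top 40 mm high. Origin: centre of its underside; z up. On the lid a brass plate, 80 (x) by 92 mm (y), top 44 mm and underside 34 mm above the origin, with a slot 45 mm long (press x) by 12.5 mm wide (y). The slot lies at press x = 0; the plate is shifted by an unreported -11 to 11 mm along press y: feel or look for it.
- press_pad_top (a point): Fixed point on the press's axis, 32.5 mm above its origin: height of the sprung pad below the slot when free (shifted along y with the plate). The pad gives 10 mm, then stops hard, pushing the key's head up with about 6 N at first, 12 N at its end. The plate itself slides only if pushed sideways with more than about 7 N.
- press_seat (a point): Fixed point on the press's axis, 29.5 mm above its origin: height of the underside of the locked head, which then sits in a groove 17 mm wide under the plate, along press y. The head can turn (either way) only with its underside below 26 mm; the pad bottoms with it at 22.5 mm. Turned a quarter turn and released, the pad lifts it into the groove.
- ink_black: Loose black ink bottle, 42 mm wide, 60 mm tall, upright. Origin: centre of its underside. Leave alone.
- ink_red: Loose red ink bottle, 36 mm wide, 63 mm tall, upright. Origin: centre of its underside. Leave alone.
- jar: Loose amber jar, 53 mm wide, 73 mm tall, upright. Origin: centre of its underside. Leave alone.
Mind the look-alikes: they are no part of the job. Leave any grey look-alike of the press alone.

How it is judged:
By the outcome, as a careful person would: the job done as asked, in the order asked, and still so for the second after the job is handed in, with the robot touching nothing.
It also fails if it takes over 72 s, if anything falls off the work surface, if the arm or the gripper's body presses on something with over 40 N, if the wrist force passes 120 N, or if a joint passes its speed limit or range.

## Robot

A 6-joint arm with a two-finger parallel gripper is mounted at the origin on the work surface; the furniture and walls round the work are solid. World frame = base frame: x ahead of the robot, y to its left, z up, the work surface at z = 0. Lengths are in m, angles in rad, forces in N, time in s.
With the tool pointing down it reaches from about 0.35 to 0.975 m from the base axis. Payload 17.4 kg.
Tool frame: the origin (TCP) lies midway between the tips of the shut fingers; the grasp point (between the pads) lies 19 mm behind it; z points along the fingers, y is the direction in which the jaws open and shut (so a half turn about z gives the same grasp; the last joint's range is limited). The gripper opens to 85 mm and grips with 20 to 120 N. Pads are 22 mm wide; open, the fingers measure 114 mm over their backs; the gripper's body (76 mm by 85 mm) begins 54 mm behind the grasp point. The pads swing forward as they close: fully open they stand 13 mm farther back than shut.
Start: joints at [1.246, 0.116, 1.442, -0, 1.584, -0.038], TCP at [0.191, 0.647, 0.192] pointing down, gripper open.
Joint ranges: [-2.83, 2.83], [-0.83, 2.19], [0.07, 2.5], [-1.14, 4.28], [0.01, 3], [-2.97, 2.97]. Speed limits (rad/s): [1.89, 1.89, 2.22, 3.14, 3.14, 3.14].

## Interface

Orientations are given as a rotation vector (axis times angle).
In Python, from plant import get_state, capture, job_done gives the robot as it stands. The module is installed in compiled form; this text tells all that it offers.
- The arm moves only by the tool drive_tool, never from a script. Its argument "motion" is a list that holds one entry, the list of rows, each a list of 4 numbers: the shift along the tool's x, y, z in mm, then the turn about the tool's z in degrees. A call has exactly 5 rows; each row shifts and turns the commanded pose from where the row before left it, along the tool's axes as they then stand; what a row does not reach is not made up. A row lasts 1/12 s, in which the tool goes at most 41.7 mm and 7.16 degrees, less where a joint would pass 70% of its speed; a pose out of reach is approached as far as the arm can. A call is refused whole if a number of a shift passes 41.7 or a number of a turn 7.16, either way. A call with a gripper value outside its range is refused whole. "fingers" is the opening, from 0 (shut) to 1 (fully open), set as the call begins (left out, the last holds). The fingers move at their own pace and stop on an object; "force" is the grip in N (left out, the last holds). Time passes only in rows, so rows that do not move let the fingers close, or fill a call up. It gives the time, the measured TCP pose, the force and the opening at its end, in the units of the state.
- get_state(): the state, without advancing time (a new reading comes with each control period).
- capture(name): name is "scene" or "side" or "wrist"; returns a dict with "color" (384x512x3 uint8, red, green, blue), "intrinsics" (3x3 intrinsics, pixels), "R" (3x3) and "t" (3): a world point X has camera coordinates R X + t. Camera axes: x right, y down, z forward; pixel columns grow to the right and rows downward; lengths in m; the calibration is good to about 2 mm. The wrist camera is an equidistant fisheye: a pixel r from the principal point sees the ray r / f radians off the axis. A picture is of the moment at which its call begins. There is no depth.
- job_done(): hands the job in, once; it reports no verdict.
The state is a dict: "clock": time; "q": joint angles; "qd": joint speeds; "tau": joint torques, N m; "tcp_pos": TCP position; "orientation": TCP orientation; "ft_force": force on the tool from outside, world axes, zero at the start; "ft_torque": the same for the moment, N m; "gripper_width": finger opening in m.
Only numpy, scipy, OpenCV 4.12 (cv2) and the standard library are available. Lean on these libraries where they do the work, as an engineer would, in place of code of your own. Each camera call takes 0.05 s, during which the arm holds its last target. There are 200 camera calls.

## Working session

There is one attempt and no reset: what is moved stays moved. The work goes in short steps, Python scripts to look and compute and a tool call to move; the robot and the scene stay as the last step left them, time stands still between calls to the robot, and variables do not carry over. Pictures are saved under pics/ and viewed, about 8 in all and at most 12, crops included, and the job is handed in when it is done.

Besides the shell and the picture viewer there is one more tool, called after ">>>" as name(argument=value, ...) on one line, values as JSON. drive_tool: Moves the arm, as the interface text tells. Its arguments: {"type":"object","properties":{"motion":{"type":"array"},"fingers":{"type":"number"},"force":{"type":"number"}},"required":["motion"]}

```bash
mkdir -p pics
cat > h.py <<'E'
import numpy as np,cv2
from plant import get_state,capture,job_done
from scipy.spatial.transform import Rotation as R
def ray(c,u,v):
    K=c["intrinsics"];x=(u-K[0,2])/K[0,0];y=(v-K[1,2])/K[1,1]
    if c.get("fish"):
        r=np.hypot(x,y);d=np.array([x/r*np.sin(r),y/r*np.sin(r),np.cos(r)]) if r>1e-9 else np.array([0,0,1.])
    else: d=np.array([x,y,1.])
    Rm=np.array(c["R"]);return -Rm.T@np.array(c["t"]),Rm.T@d
def at(c,u,v,z):
    o,d=ray(c,u,v);return o+d*(z-o[2])/d[2]
def cap(n):
    c=capture(n);c={k:np.array(x) if not isinstance(x,str) else x for k,x in c.items()};c["fish"]=n=="wrist"
    return c
def save(c,f):cv2.imwrite("pics/"+f,cv2.cvtColor(c["color"],cv2.COLOR_RGB2BGR)); np.save("pics/"+f+".npy",c,allow_pickle=True)
def load(f):return np.load("pics/"+f+".npy",allow_pickle=True).item()
E
python3 - <<'E'
from h import *
a=cap("scene");save(a,"scene1.png");b=cap("side");save(b,"side1.png");c=cap("wrist");save(c,"wrist1.png")
im=np.vstack([np.hstack([a["color"],b["color"]])])
im=cv2.resize(im,(800,300))
for x in(a,b,c):print(x["intrinsics"].tolist(),(-x["R"].T@x["t"]).round(3),x["R"][2].round(2))
s=get_state();print(s)
E
```

```text
[[495.9413331587509, 0.0, 254.44616969984148], [0.0, 495.9413331587509, 190.17110149704428], [0.0, 0.0, 1.0]] [-0.136 -0.58   1.071] [ 0.49  0.47 -0.73]
[[359.75927173974094, 0.0, 254.65747009528408], [0.0, 359.75927173974094, 185.83743502029316], [0.0, 0.0, 1.0]] [0.664 0.516 0.815] [-0.14 -0.52 -0.84]
[[297.3186396354542, 0.0, 259.7622195426792], [0.0, 297.3186396354542, 193.18116023838775], [0.0, 0.0, 1.0]] [0.112 0.671 0.373] [ 0.3  -0.09 -0.95]
{'clock': 0.15, 'q': array([ 1.24618702e+00,  1.16383406e-01,  1.44209863e+00,  1.25736150e-05,
        1.58398953e+00, -3.78008759e-02]), 'qd': array([ 0.00066905, -0.00041103, -0.00478083, -0.00082533,  0.00073007,
       -0.00038225]), 'tau': array([ 1.22543795e-03, -7.32499266e+01, -6.32856488e+01, -1.16389765e-04,
        4.81322015e-03, -5.62931359e-05]), 'tcp_pos': array([0.19090299, 0.64726359, 0.19133483]), 'orientation': array([-4.48950395e-01, -3.10917565e+00,  1.35434596e-03]), 'ft_force': array([-0.44534843, -0.49242649,  0.44331129]), 'ft_torque': array([-0.01063787, -0.01476366,  0.01969543]), 'gripper_width': 0.0853932518139025}
```

View pics/scene1.png

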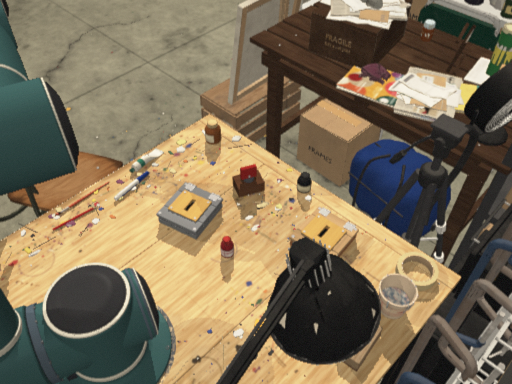

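View pics/wrist1.png

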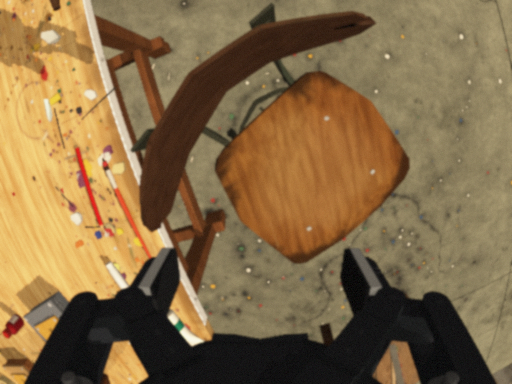

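The scene picture shows the key in its stand at about (249,180), the grey look-alike at (190,210), and the wooden press at (328,232), partly hidden by the lamp. I'll check the side view next.

Run:
```python
from h import *
a=load("scene1.png")
for n,u,v,z in [("key",248,172,.066),("stand",249,183,.036),("grey",192,207,.044),("slot",324,231,.044),("red",227,250,.03),("blk",304,185,.03),("jar",213,135,.035)]:print(n,at(a,u,v,z).round(3))
b=load("side1.png");cv2.imwrite("pics/side1b.png",cv2.resize(cv2.cvtColor(b["color"],4),(800,600),interpolation=cv2.INTER_CUBIC))
```

```text
key [0.576 0.13  0.066]
stand [0.567 0.117 0.036]
grey [0.388 0.16  0.044]
slot [ 0.575 -0.151  0.044]
red [ 0.361 -0.005  0.03 ]
blk [0.677 0.002 0.03 ]
jar [0.639 0.348 0.035]
```

View pics/side1b.png

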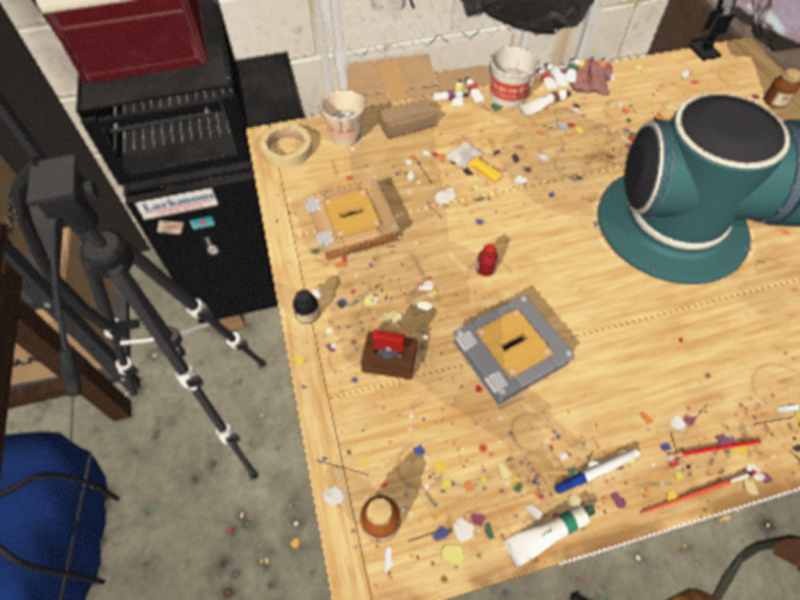

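The side picture, at 800 px, shows the key handle from (372,335) to (404,338). The press slot runs from (340,214) to (363,211), and the lamp hangs farther back at the top, around (535,10).

Run:
```python
from h import *
b=load("side1.png");k=1/1.5625
P=lambda u,v,z:at(b,u*k,v*k,z)
for n,u,v,z in [("key l",373,334,.076),("key r",404,337,.076),("stand c",363,353,.036),("stand d",415,357,.036),("slot l",340,215,.044),("slot r",363,211,.044),
 ("plate TL",327,197,.044),("plate TR",366,191,.044),("plate BR",382,227,.044),("plate BL",340,236,.044),
 ("press TL",302,197,.04),("press TR",380,181,.04),("press BR",399,231,.04),("press BL",325,248,.04),("blk",305,305,.03)]:print(n,P(u,v,z).round(4))
# lamp
a=load("scene1.png");o1,d1=ray(a,325,300)
for v in(5,20):
    o2,d2=ray(b,535*k,v*k);A=np.c_[d1,-d2];s=np.linalg.lstsq(A,o2-o1,rcond=None)[0];print("lamp",o1+d1*s[0],o2+d2*s[1])
s=get_state();M=R.from_rotvec(s["orientation"]).as_matrix();print(M.round(3))
```

```text
key l [0.5984 0.1197 0.076 ]
key r [0.5552 0.1369 0.076 ]
stand c [0.6176 0.1264 0.036 ]
stand d [0.5424 0.1542 0.036 ]
slot l [ 0.5946 -0.1474  0.044 ]
slot r [ 0.5528 -0.1455  0.044 ]
plate TL [ 0.6085 -0.1959  0.044 ]
plate TR [ 0.5363 -0.1911  0.044 ]
plate BR [ 0.529  -0.1006  0.044 ]
plate BL [ 0.6046 -0.1007  0.044 ]
press TL [ 0.6526 -0.2119  0.04  ]
press TR [ 0.5044 -0.2122  0.04  ]
press BR [ 0.5017 -0.0871  0.04  ]
press BL [ 0.6347 -0.0851  0.04  ]
blk [0.6887 0.0132 0.03  ]
lamp [ 0.27553702 -0.35718983  0.30424941] [ 0.20539123 -0.30364381  0.28216075]
lamp [ 0.28462747 -0.35227575  0.28729374] [ 0.20642659 -0.29142315  0.26300409]
[[-0.959  0.283 -0.   ]
 [ 0.283  0.959 -0.001]
 [ 0.    -0.001 -1.   ]]
```

Key at about (0.577, 0.128) with its x axis near -21°. Press slot at about (0.574, -0.147). I'm moving over the key now.

>>> drive_tool(motion=[[[-25.9, -19.4, 0, 0], [-25.9, -19.4, 0, 0], [-25.9, -19.4, 0, 0], [-25.9, -19.4, 0, 0], [-25.9, -19.4, 0, 0]]])

```text
clock: 0.57
tcp_pos: [0.2882, 0.5164, 0.1916]
orientation: [-0.448, -3.109, 0.001]
ft_force: [0.1, 0.5, 0.4]
gripper_width: 0.0851
```

>>> drive_tool(motion=[[[-25.9, -19.4, 0, 0], [-25.9, -19.4, 0, 0], [-25.9, -19.4, 0, 0], [-25.9, -19.4, 0, 0], [-25.9, -19.4, 0, 0]]])

```text
clock: 0.98
tcp_pos: [0.3851, 0.3866, 0.1918]
orientation: [-0.449, -3.109, 0.0]
ft_force: [0.4, 0.0, -0.5]
gripper_width: 0.0854
```

>>> drive_tool(motion=[[[-25.9, -19.4, 0, 0], [-25.9, -19.4, 0, 0], [-25.9, -19.4, 0, 0], [-25.9, -19.4, 0, 0], [-25.9, -19.4, 0, 0]]])

```text
clock: 1.4
tcp_pos: [0.4819, 0.2569, 0.1919]
orientation: [0.449, 3.109, 0.0]
ft_force: [0.0, 0.9, 0.1]
gripper_width: 0.0853
```

>>> drive_tool(motion=[[[-25.9, -19.4, 0, 0], [-25.9, -19.4, 0, 0], [-25.9, -19.4, 0, 0], [-25.9, -19.4, 0, 2], [-25.9, -19.4, 0, 3]]])

```text
clock: 1.82
tcp_pos: [0.5778, 0.1266, 0.1918]
orientation: [-0.586, -3.086, 0.0]
ft_force: [0.5, 0.3, 0.5]
gripper_width: 0.0852
```

>>> drive_tool(motion=[[[0, 0, 0, 0], [0, 0, 0, 0], [0, 0, 0, 0], [0, 0, 0, 0], [0, 0, 0, 0]]])

```text
clock: 2.23
tcp_pos: [0.5767, 0.1289, 0.192]
orientation: [0.582, 3.087, 0.0]
ft_force: [0.2, 0.2, -0.1]
gripper_width: 0.0855
```

Run:
```python
from h import *
c=cap("wrist");save(c,"wrist2.png")
cv2.imwrite("pics/wrist2b.png",cv2.resize(cv2.cvtColor(c["color"],4),(800,600),interpolation=cv2.INTER_CUBIC))
b=load("side1.png");a=load("scene1.png")
for uv in[(315,250),(330,245),(380,310)]:
  o,d=ray(a,*uv)
  for z in(.15,.3,.4,.5,.6,.8):
    X=o+d*(z-o[2])/d[2];q=b["intrinsics"]@(b["R"]@X+b["t"]);print(uv,X.round(2),(q[:2]/q[2]).round(),q[2].round(2))
s=get_state();print(s["tcp_pos"],s["q"].round(2))
```

```text
(315, 250) [ 0.44 -0.22  0.15] [263.  82.] 0.97
(315, 250) [ 0.35 -0.27  0.3 ] [294.  12.] 0.89
(315, 250) [ 0.29 -0.31  0.4 ] [318. -43.] 0.84
(315, 250) [ 0.22 -0.35  0.5 ] [ 346. -105.] 0.78
(315, 250) [ 0.16 -0.39  0.6 ] [ 377. -177.] 0.73
(315, 250) [ 0.03 -0.47  0.8 ] [ 456. -358.] 0.62
(330, 245) [ 0.48 -0.23  0.15] [249.  80.] 0.98
(330, 245) [ 0.38 -0.29  0.3 ] [281.  10.] 0.89
(330, 245) [ 0.31 -0.33  0.4 ] [306. -44.] 0.84
(330, 245) [ 0.25 -0.36  0.5 ] [ 334. -106.] 0.78
(330, 245) [ 0.18 -0.4   0.6 ] [ 367. -177.] 0.73
(330, 245) [ 0.05 -0.48  0.8 ] [ 450. -358.] 0.62
(380, 310) [ 0.42 -0.41  0.15] [253.  38.] 1.08
(380, 310) [ 0.33 -0.44  0.3 ] [282. -23.] 0.98
(380, 310) [ 0.27 -0.46  0.4 ] [305. -70.] 0.91
(380, 310) [ 0.21 -0.47  0.5 ] [ 331. -126.] 0.85
(380, 310) [ 0.15 -0.49  0.6 ] [ 362. -190.] 0.78
(380, 310) [ 0.03 -0.53  0.8 ] [ 442. -358.] 0.65
[0.57672851 0.12893161 0.19207077] [ 0.18 -0.07  1.63  0.    1.58 -1.02]
```

View pics/wrist2b.png

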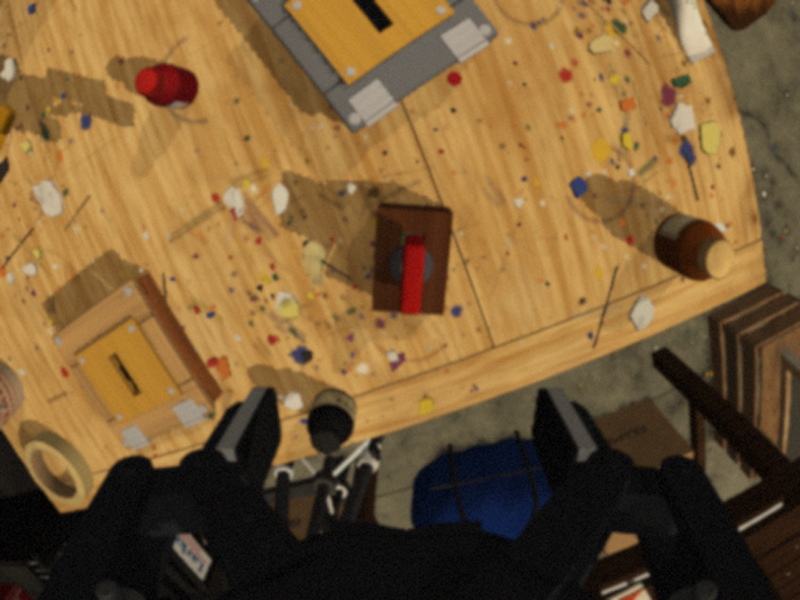

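The wrist picture shows the key handle at (413,275), running roughly up and down the image, and the wooden press with its slot at (125,373). The gap under the fingers is clear. I'll fit the key and plate poses by silhouette.

```bash
cat >> h.py <<'E'
from scipy.optimize import minimize
def proj(c,X):
    p=(np.asarray(X)@c["R"].T)+c["t"];K=c["intrinsics"]
    if c["fish"]:
        r=np.hypot(p[:,0],p[:,1]);f=np.arctan2(r,p[:,2])/np.maximum(r,1e-9);q=p[:,:2]*f[:,None]
    else:q=p[:,:2]/p[:,2:]
    return q*[K[0,0],K[1,1]]+[K[0,2],K[1,2]]
def box(p,lx,ly,z0,z1):
    x,y,a=p;c_,s_=np.cos(a),np.sin(a)
    t=np.linspace(-1,1,7)
    e=[(u,v) for u in t for v in(-1,1)]+[(v,u) for u in t for v in(-1,1)]
    return np.array([[x+c_*u*lx/2-s_*v*ly/2,y+s_*u*lx/2+c_*v*ly/2,z] for u,v in e for z in(z0,z1)])
def fit(c,mask,p0,dims):
    def cost(p):
        h=cv2.convexHull((proj(c,box(p,*dims))*16).round().astype(np.int32))
        m=np.zeros((384*4,512*4),np.uint8);cv2.fillConvexPoly(m,(h/4+1.5).round().astype(np.int32),1)
        m=cv2.resize(m.astype(np.float32),(512,384),interpolation=cv2.INTER_AREA)
        return 1-np.minimum(m,mask).sum()/np.maximum(m,mask).sum()
    p0=np.array(p0)
    for st in(.01,.003):
        S=np.vstack([p0,p0+[st,0,0],p0+[0,st,0],p0+[0,0,st*8]])
        r=minimize(cost,p0,method="Nelder-Mead",options=dict(initial_simplex=S,xatol=1e-5,fatol=1e-6));p0=r.x
    return p0,r.fun
def near(c,m,X,rad):
    u=proj(c,np.array([X]))[0];w=np.zeros_like(m);cv2.circle(w,tuple(int(q) for q in u),rad,1,-1);return m*w
E
cat > f.py <<'E'
from h import *
def go(c,what=("key","plate","press"),k0=(.577,.128,-.36),p0=(.571,-.147,0)):
    h=cv2.cvtColor(c["color"],cv2.COLOR_RGB2HSV).astype(int);H,S,V=h[...,0],h[...,1],h[...,2]
    if "key" in what:
        m=(((H<6)|(H>172))&(S>170)&(V>110)).astype(np.uint8);m=near(c,m,[*k0[:2],.06],45)
        p,e=fit(c,m.astype(np.float32),k0,(.048,.014,.036,.076));print("key",p[:2].round(4),np.degrees(p[2]).round(1),round(e,3),m.sum())
    if "plate" in what:
        m=((H>15)&(H<27)&(S>165)&(V>120)).astype(np.uint8);m=near(c,m,[*p0[:2],.044],70)
        n,l,st,_=cv2.connectedComponentsWithStats(m);i=1+st[1:,4].argmax();m=(l==i).astype(np.uint8)
        mc=cv2.morphologyEx(m,cv2.MORPH_CLOSE,np.ones((9,9)))
        p,e=fit(c,mc.astype(np.float32),p0,(.08,.092,.044,.044));print("plate",p[:2].round(4),np.degrees(p[2]).round(1),round(e,3),m.sum())
        d=mc*(V<90).astype(np.uint8);q=np.argwhere(d)[:,::-1]
        if len(q)>4:
            X=np.array([at(c,*u,.044)[:2] for u in q.astype(float)]);X0=X.mean(0);w=np.linalg.svd(X-X0)[2][0];print("slot",X0.round(4),np.degrees(np.arctan2(w[1],w[0])).round(1),len(q),np.ptp((X-X0)@w).round(4))
        cv2.imwrite("pics/m.png",mc*255)
E
python3 - <<'E'
from f import *
for n in("wrist2.png","side1.png","scene1.png"):
    print(n);c=load(n);go(c,("key",) if n[:2]=="sc" else ("key","plate"))
E
```

```text
wrist2.png
key [0.5831 0.1309] -23.2 0.277 502
plate [ 0.573  -0.1464] 5.2 0.048 2374
slot [ 0.5763 -0.146 ] 2.2 49 0.0386
side1.png
key [0.5774 0.1272] -19.1 0.213 219Traceback (most recent call last):
  File "<stdin>", line 3, in <module>
  File "f.py", line 9, in go
    n,l,st,_=cv2.connectedComponentsWithStats(m);i=1+st[1:,4].argmax();m=(l==i).astype(np.uint8)
                                                     ~~~~~~~~~~~~~~~^^
ValueError: attempt to get argmax of an empty sequence
```

```bash
sed -i 's/(S>170)&(V>110)/(S>VS)\&(V>VV)/; s/(S>165)&(V>120)/(S>PS)\&(V>120)/; s/^def go/VS,VV,PS=170,110,165\ndef go/' f.py
python3 - <<'E'
import f;from f import *
c=load("wrist2.png");h=cv2.cvtColor(c["color"],cv2.COLOR_RGB2HSV)
for r in range(146,206,6):print(r,[tuple(int(t) for t in h[r,x]) for x in range(254,276,3)])
c2=load("side1.png");h=cv2.cvtColor(c2["color"],cv2.COLOR_RGB2HSV);u=proj(c2,np.array([[.573,-.12,.044],[.64,-.147,.04]])).astype(int);print(u,[h[y,x] for x,y in u])
for vs,vv in((150,80),(200,80),(200,60)):
    f.VS,f.VV=vs,vv;print(vs,vv);go(c,("key",));go(c2,("key",))
E
```

```text
146 [(13, 202, 48), (11, 196, 60), (11, 193, 70), (11, 203, 68), (10, 185, 69), (11, 185, 69), (11, 189, 70), (10, 180, 75)]
152 [(13, 202, 48), (31, 120, 49), (3, 206, 63), (0, 210, 73), (2, 224, 74), (2, 211, 75), (11, 233, 57), (11, 194, 71)]
158 [(9, 153, 35), (2, 127, 38), (3, 235, 103), (0, 225, 127), (1, 245, 123), (2, 237, 129), (5, 206, 88), (11, 188, 76)]
164 [(5, 42, 36), (1, 170, 45), (1, 222, 117), (1, 227, 138), (2, 237, 143), (1, 233, 150), (3, 114, 92), (14, 60, 64)]
170 [(13, 46, 39), (3, 145, 65), (1, 217, 127), (1, 231, 138), (1, 227, 146), (1, 219, 155), (6, 80, 83), (12, 47, 71)]
176 [(175, 42, 36), (2, 213, 67), (1, 219, 134), (1, 227, 144), (1, 225, 143), (1, 216, 149), (9, 57, 72), (9, 121, 74)]
182 [(11, 189, 50), (0, 222, 78), (1, 229, 138), (1, 231, 146), (1, 225, 151), (3, 234, 144), (9, 187, 75), (12, 184, 79)]
188 [(10, 181, 62), (1, 220, 88), (1, 238, 135), (2, 236, 144), (1, 221, 152), (3, 224, 123), (11, 182, 77), (11, 178, 83)]
194 [(10, 209, 56), (2, 218, 102), (1, 225, 144), (1, 232, 147), (2, 230, 154), (4, 209, 117), (11, 184, 79), (12, 188, 80)]
200 [(14, 139, 112), (10, 185, 121), (7, 207, 133), (4, 204, 139), (6, 201, 152), (13, 169, 119), (14, 160, 105), (14, 169, 110)]
[[227 143]
 [201 142]] [array([ 19, 160, 222], dtype=uint8), array([ 16, 120, 197], dtype=uint8)]
150 80
key [0.5817 0.1314] -24.4 0.18 584
key [0.5775 0.1269] -20.7 0.19 228
200 80
key [0.5802 0.1316] -23.6 0.202 563
key [0.5767 0.1264] -16.8 0.399 165
200 60
key [0.5798 0.1317] -24.3 0.115 644
key [0.5767 0.1264] -16.8 0.399 165
```

```bash
sed -i 's/(.048,.014,.036,.076)/(.048,.014,*KZ)/; s/^VS,VV,PS=.*/VS,VV,PS=150,58,150;KZ=(.046,.086)/' f.py
python3 - <<'E'
import f;from f import *
go(load("wrist2.png"));go(load("side1.png"));go(load("scene1.png"),("key",))
E
```

```text
key [0.5765 0.1329] -24.8 0.113 678
plate [ 0.5519 -0.1295] 5.3 0.738 7570
slot [ 0.5711 -0.1487] 25.1 52 0.1181
key [0.5791 0.132 ] -24.1 0.206 229
plate [ 0.5737 -0.149 ] 5.7 0.124 609
key [0.5772 0.1304] -19.1 0.235 177
```

>>> drive_tool(motion=[[[0, 0, 12, 0], [0, 0, 12, 0], [0, 0, 12, 0], [0, 0, 12, 0], [0, 0, 12, 0]]], fingers=1)

```text
clock: 2.7
tcp_pos: [0.5767, 0.1281, 0.13]
orientation: [-0.584, -3.086, 0.001]
ft_force: [0.3, 0.5, -0.5]
gripper_width: 0.0854
```

>>> drive_tool(motion=[[[0, 0, 0, 0], [0, 0, 0, 0], [0, 0, 0, 0], [0, 0, 0, 0], [0, 0, 0, 0]]])

```text
clock: 3.12
tcp_pos: [0.5775, 0.1281, 0.1327]
orientation: [0.584, 3.086, 0.001]
ft_force: [0.9, -0.1, -0.7]
gripper_width: 0.0855
```

Run:
```python
import f;from f import *
c=cap("wrist");save(c,"wrist3.png");go(c)
s=get_state();M=R.from_rotvec(s["orientation"]).as_matrix();print(s["tcp_pos"],np.degrees(np.arctan2(-M[0,1],M[1,1])))
cv2.imwrite("pics/wrist3b.png",cv2.resize(cv2.cvtColor(c["color"],4),(800,600),interpolation=cv2.INTER_CUBIC))
```

```text
key [0.578  0.1322] -24.5 0.127 1016
plate [ 0.5519 -0.1294] 4.3 0.651 6935
slot [ 0.5712 -0.1481] 21.9 34 0.1145
[0.57736693 0.12812595 0.13253912] -21.43414016547657
```

View pics/wrist3b.png

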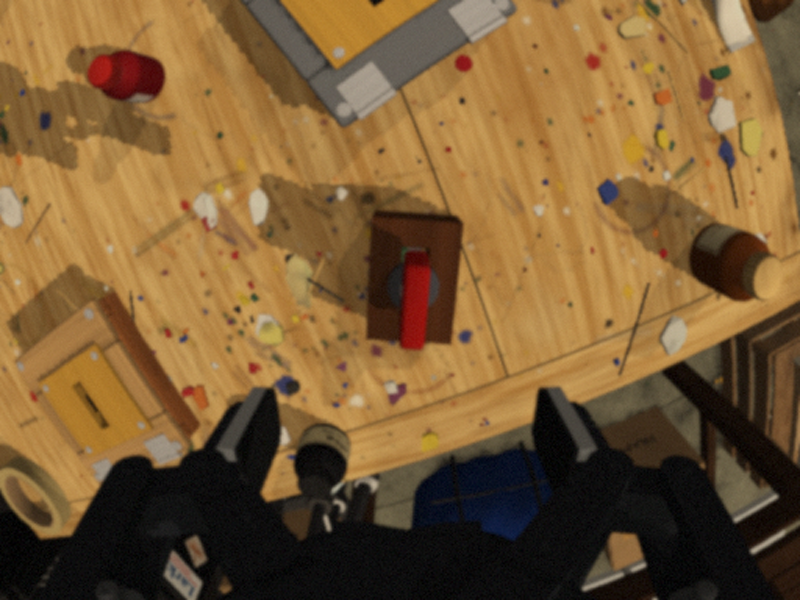

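The fit agrees with the view: the key is at (0.578, 0.132), yaw -24.5°. I'll shift 4 mm, turn 3°, descend 79 mm and grip.

>>> drive_tool(motion=[[[1, 2, 10, 1.5], [0, 2, 10, 1.5], [0, 0, 10, 0], [0, 0, 10, 0], [0, 0, 10, 0]]])

```text
clock: 3.58
tcp_pos: [0.5777, 0.1321, 0.0812]
orientation: [0.663, 3.071, 0.0]
ft_force: [0.3, 0.3, 0.2]
gripper_width: 0.0858
```

>>> drive_tool(motion=[[[0, 0, 8, 0], [0, 0, 8, 0], [0, 0, 8, 0], [0, 0, 4, 0], [0, 0, 1, 0]]])

```text
clock: 4.0
tcp_pos: [0.5774, 0.1321, 0.0519]
orientation: [-0.664, -3.069, 0.001]
ft_force: [-0.3, 0.6, 0.4]
gripper_width: 0.0853
```

>>> drive_tool(motion=[[[0, 0, 0, 0], [0, 0, 0, 0], [0, 0, 0, 0], [0, 0, 0, 0], [0, 0, 0, 0]]], fingers=0, force=40)

```text
clock: 4.42
tcp_pos: [0.5778, 0.1322, 0.0532]
orientation: [0.665, 3.07, 0.0]
ft_force: [0.6, 0.1, -0.2]
gripper_width: 0.0251
```

>>> drive_tool(motion=[[[0, 0, 0, 0], [0, 0, 0, 0], [0, 0, 0, 0], [0, 0, 0, 0], [0, 0, 0, 0]]])

```text
clock: 4.83
tcp_pos: [0.5777, 0.1322, 0.0529]
orientation: [-0.665, -3.07, 0.0]
ft_force: [-0.5, 0.4, 0.3]
gripper_width: 0.0001
```

The gripper shut fully, so it missed the key. I'll look before doing anything else.

Run:
```python
import f;from f import *
c=cap("wrist");save(c,"wrist4.png");b=cap("side");save(b,"side4.png");a=cap("scene");save(a,"scene4.png")
i1=cv2.resize(c["color"],(480,360));z=lambda c,n:cv2.resize(c["color"][(lambda u:slice(int(u[1])-45,int(u[1])+45))(n)][:,int(n[0])-40:int(n[0])+40],(320,360),interpolation=cv2.INTER_CUBIC)
p=proj(b,np.array([[.578,.132,.07]]))[0]
cv2.imwrite("pics/v4.png",cv2.cvtColor(np.hstack([i1,z(b,p)]),4))
```

```text
(no output)
```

View pics/v4.png

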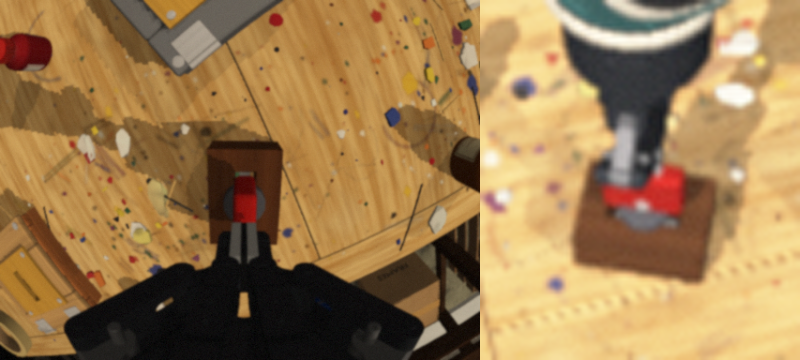

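Run:
```python
import f;from f import *
s=get_state();M=R.from_rotvec(s["orientation"]).as_matrix();print(s["tcp_pos"],M.round(3))
def ov(c,n,hw,out):
    img=c["color"].copy();u=proj(c,np.array([[.578,.132,.07]]))[0].astype(int)
    k=8;cr=cv2.resize(img[u[1]-hw:u[1]+hw,u[0]-hw:u[0]+hw],None,fx=400/(2*hw),fy=400/(2*hw),interpolation=cv2.INTER_CUBIC)
    f_=lambda X:((proj(c,np.array(X))-u+hw+.5)*400/(2*hw)).round().astype(int)
    B=lambda z:[[.578+np.cos(-.43)*a-np.sin(-.43)*b,.132+np.sin(-.43)*a+np.cos(-.43)*b,z] for a,b in((.024,.007),(.024,-.007),(-.024,-.007),(-.024,.007))]
    for z,col in((.086,(0,255,0)),(.046,(0,255,255))):cv2.polylines(cr,[f_(B(z))],True,col,1)
    t=s["tcp_pos"]
    for X in(t,t-M[:,2]*.019,t-M[:,2]*.05):cv2.circle(cr,tuple(int(q) for q in f_([X])[0]),3,(255,0,255),-1)
    return cr
cv2.imwrite("pics/v5.png",cv2.cvtColor(np.hstack([ov(load("side4.png"),0,28,0),ov(load("wrist4.png"),0,45,0)]),4))
```

```text
[0.5777032  0.13213644 0.05288937] [[-0.91   0.414  0.   ]
 [ 0.414  0.91  -0.   ]
 [-0.    -0.    -1.   ]]
```

View pics/v5.png

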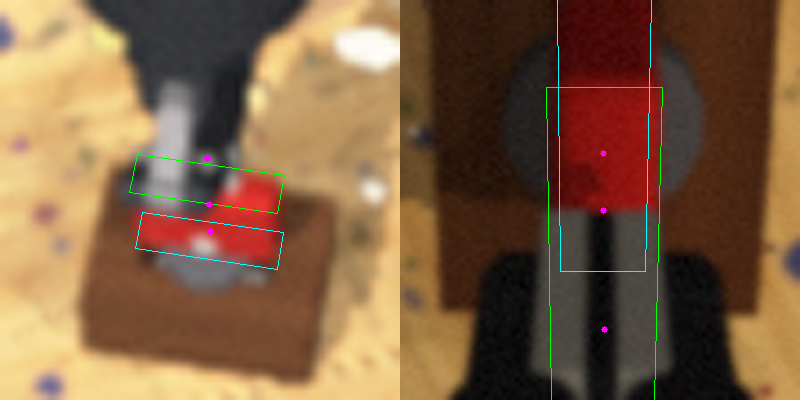

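The overlay shows the key where I fitted it, with the shut fingers ending near the handle's top face. The tip height relative to the handle is unclear, so I'll compute where the tips are in both views.

Run:
```python
import f;from f import *
s=get_state();M=R.from_rotvec(s["orientation"]).as_matrix();t=s["tcp_pos"]
c=load("wrist4.png");b=load("side4.png");u=proj(c,np.array([[.578,.132,.07]]))[0].astype(int)
for x in(.011,0):
  for o in(0,-.019,-.033,-.045,-.06):
    X=np.array([t+M[:,0]*x+M[:,2]*o]);print(x,o,proj(c,X).round(1),"crop",((proj(c,X)-u+45.5)*400/90).round())
for z in(.036,.046,.076,.086):
  for e in(.024,-.024):
    X=np.array([[.578+e*M[0,0],.132+e*M[1,0],z]]);print("handle end",e,z,proj(c,X).round(1))
print("w4");go(c,("key",));
# column profile down the handle midline
h=cv2.cvtColor(c["color"],cv2.COLOR_RGB2HSV)
print([(r,tuple(int(v) for v in h[r,u[0]])) for r in range(170,262,4)])
print(get_state()["gripper_width"])
# open-finger image: grey pads geometry
c3=load("wrist3.png")
for o in(0,-.013):
  print("open tip pred",o,[ (proj(c3,np.array([[.57737,.12813,.1325]])+ (M[:,1]*y+M[:,2]*o+M[:,0]*.011)[None])*1.5625).round() for y in(-.0425,.0425)])
```

```text
0.011 0 [[260.2 208.6]] crop [[203.  85.]]
0.011 -0.019 [[260.3 220.2]] crop [[203. 137.]]
0.011 -0.033 [[260.3 230.4]] crop [[204. 182.]]
0.011 -0.045 [[260.4 240.4]] crop [[204. 226.]]
0.011 -0.06 [[260.4 255. ]] crop [[204. 291.]]
0 0 [[260.2 223.9]] crop [[203. 153.]]
0 -0.019 [[260.3 236.7]] crop [[203. 210.]]
0 -0.033 [[260.3 247.7]] crop [[204. 259.]]
0 -0.045 [[260.3 258.6]] crop [[204. 307.]]
0 -0.06 [[260.4 274.2]] crop [[204. 377.]]
handle end 0.024 0.036 [[260.2 182.8]]
handle end -0.024 0.036 [[260.2 244. ]]
handle end 0.024 0.046 [[260.2 187. ]]
handle end -0.024 0.046 [[260.2 250.4]]
handle end 0.024 0.076 [[260.3 202.7]]
handle end -0.024 0.076 [[260.2 273.4]]
handle end 0.024 0.086 [[260.3 209.1]]
handle end -0.024 0.086 [[260.2 282.5]]
w4
key [0.5784 0.1328] -22.8 0.517 1139
[(170, (11, 198, 71)), (174, (12, 194, 71)), (178, (11, 193, 70)), (182, (9, 137, 69)), (186, (10, 67, 88)), (190, (1, 220, 72)), (194, (3, 231, 73)), (198, (1, 214, 74)), (202, (0, 251, 68)), (206, (3, 243, 84)), (210, (1, 226, 124)), (214, (1, 226, 139)), (218, (1, 227, 139)), (222, (0, 238, 137)), (226, (1, 229, 137)), (230, (1, 223, 126)), (234, (2, 226, 133)), (238, (5, 231, 43)), (242, (100, 55, 14)), (246, (65, 139, 11)), (250, (0, 39, 13)), (254, (38, 85, 12)), (258, (90, 21, 12))]
-0.00015471343029492576
open tip pred 0 [array([[308., 320.]]), array([[507., 330.]])]
open tip pred -0.013 [array([[302., 332.]]), array([[513., 342.]])]
```

In the earlier open-finger pictures the pads also project as if the tips sit about 40 mm behind the reported TCP. So the shut tips are now at about z = 0.094, just above the handle, which explains the zero force. I'll open, then descend about 40 mm more while watching the force.

>>> drive_tool(motion=[[[0, 0, 0, 0], [0, 0, 0, 0], [0, 0, 0, 0], [0, 0, 0, 0], [0, 0, 0, 0]]], fingers=1)

```text
clock: 5.4
tcp_pos: [0.5777, 0.1322, 0.0529]
orientation: [-0.665, -3.07, 0.0]
ft_force: [0.1, 0.3, -0.3]
gripper_width: 0.0606
```

>>> drive_tool(motion=[[[0, 0, 0, 0], [0, 0, 3, 0], [0, 0, 4, 0], [0, 0, 4, 0], [0, 0, 4, 0]]])

```text
clock: 5.82
tcp_pos: [0.5775, 0.1321, 0.0372]
orientation: [-0.665, -3.07, 0.0]
ft_force: [-0.3, 0.1, -0.8]
gripper_width: 0.0853
```

>>> drive_tool(motion=[[[0, 0, 3, 0], [0, 0, 3, 0], [0, 0, 3, 0], [0, 0, 0, 0], [0, 0, 0, 0]]])

```text
clock: 6.23
tcp_pos: [0.5776, 0.1322, 0.0287]
orientation: [-0.665, -3.07, 0.0]
ft_force: [0.2, 0.4, -0.4]
gripper_width: 0.0857
```

Run:
```python
import f;from f import *
s=get_state();M=R.from_rotvec(s["orientation"]).as_matrix();t=s["tcp_pos"];print(t)
c=cap("wrist");save(c,"wrist6.png");b=cap("side");save(b,"side6.png")
for o in(-.03,-.045,-.06):
  print("open tip pred",o,[ (proj(c,np.array([t])+ (M[:,1]*y+M[:,2]*o+M[:,0]*.011)[None])*1.5625).round() for y in(-.0425,.0425)])
p=proj(b,np.array([[.578,.132,.07]]))[0].astype(int)
z=b["color"][p[1]-50:p[1]+30,p[0]-35:p[0]+35]
cv2.imwrite("pics/v6.png",cv2.cvtColor(np.hstack([cv2.resize(c["color"][100:340,60:460],(500,300)),cv2.resize(z,(263,300),interpolation=2)]),4))
```

```text
[0.57762855 0.13215619 0.02873955]
open tip pred -0.03 [array([[291., 355.]]), array([[522., 355.]])]
open tip pred -0.045 [array([[281., 374.]]), array([[532., 374.]])]
open tip pred -0.06 [array([[270., 396.]]), array([[544., 396.]])]
```

View pics/v6.png

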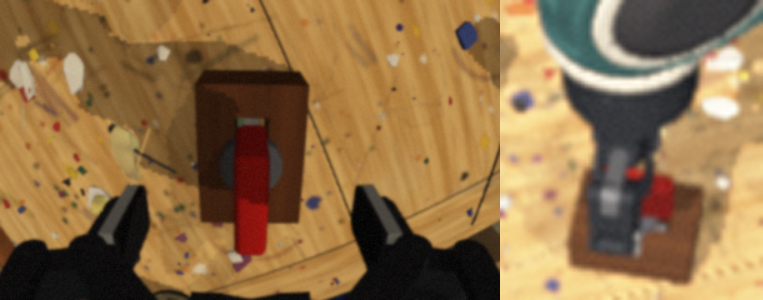

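The open tips are at about (142,188) and (360,188) in the picture, centred on the handle. They match a tip offset of 57 mm open, which is 44 mm shut. The right reported TCP z for gripping is therefore 0.009, so I'll go 19 mm more.

>>> drive_tool(motion=[[[0, 0, 4, 0], [0, 0, 5, 0], [0, 0, 5, 0], [0, 0, 4, 0], [0, 0, 1, 0]]])

```text
clock: 6.75
tcp_pos: [0.5772, 0.1321, 0.0087]
orientation: [-0.664, -3.069, 0.001]
ft_force: [-0.3, -0.1, -0.7]
gripper_width: 0.0852
```

>>> drive_tool(motion=[[[0, 0, 0, 0], [0, 0, 0, 0], [0, 0, 0, 0], [0, 0, 0, 0], [0, 0, 0, 0]]], fingers=0, force=50)

```text
clock: 7.17
tcp_pos: [0.5778, 0.1322, 0.0101]
orientation: [0.665, 3.07, 0.0]
ft_force: [-0.4, -0.6, -0.7]
gripper_width: 0.0254
```

>>> drive_tool(motion=[[[0, 0, 0, 0], [0, 0, 0, 0], [0, 0, 0, 0], [0, 0, 0, 0], [0, 0, 0, 0]]])

```text
clock: 7.58
tcp_pos: [0.5778, 0.1322, 0.0101]
orientation: [0.665, 3.07, 0.0]
ft_force: [-0.8, -0.2, 3.4]
gripper_width: 0.0136
```

Gripped at 13.6 mm, which matches the handle. I'm lifting it and carrying it over the press.

>>> drive_tool(motion=[[[0, 0, -5, 0], [0, 0, -15, 0], [0, 0, -20, 0], [0, 0, -25, 0], [0, 0, -25, 0]]])

```text
clock: 8.0
tcp_pos: [0.5772, 0.1321, 0.1007]
orientation: [-0.665, -3.069, 0.001]
ft_force: [0.5, -0.7, -1.5]
gripper_width: 0.0132
```

>>> drive_tool(motion=[[[-11.2, -25.7, 0, 0], [-11.2, -25.7, 0, 0], [-11.2, -25.7, 0, 0], [-11.2, -25.7, 0, 0], [-11.2, -25.7, 0, 0]]])

```text
clock: 8.42
tcp_pos: [0.5752, -0.0092, 0.1001]
orientation: [-0.664, -3.07, 0.0]
ft_force: [0.3, -0.0, -0.3]
gripper_width: 0.0134
```

>>> drive_tool(motion=[[[-11.2, -25.7, 0, 0], [-11.2, -25.7, 0, 0], [-11.2, -25.7, 0, 0], [-11.2, -25.7, 0, 0], [-11.2, -25.7, 0, 0]]])

```text
clock: 8.83
tcp_pos: [0.573, -0.1495, 0.1001]
orientation: [-0.665, -3.07, -0.0]
ft_force: [0.1, -0.3, -0.6]
gripper_width: 0.0137
```

>>> drive_tool(motion=[[[0, 0, 0, -5.6], [0, 0, 0, -5.6], [0, 0, 0, -5.6], [0, 0, 0, -5.6], [0, 0, 0, -5.6]]])

```text
clock: 9.25
tcp_pos: [0.5732, -0.1482, 0.0999]
orientation: [0.105, -3.139, -0.0]
ft_force: [0.4, 0.1, -0.8]
gripper_width: 0.0132
```

>>> drive_tool(motion=[[[0, 0, 0, 0], [0, 0, 0, 0], [0, 0, 0, 0], [0, 0, 0, 0], [0, 0, 0, 0]]])

```text
clock: 9.67
tcp_pos: [0.5734, -0.1481, 0.0999]
orientation: [-0.095, 3.14, -0.0]
ft_force: [-0.5, -0.6, -0.3]
gripper_width: 0.0135
```

Run:
```python
import f;from f import *
s=get_state();M=R.from_rotvec(s["orientation"]).as_matrix();t=s["tcp_pos"];print(t,np.degrees(np.arctan2(-M[0,1],M[1,1])),s["gripper_width"],s["q"].round(2))
c=cap("wrist");save(c,"wrist7.png");b=cap("side");save(b,"side7.png")
p=proj(b,np.array([[.573,-.148,.08]]))[0].astype(int)
z=b["color"][p[1]-55:p[1]+45,p[0]-45:p[0]+45]
cv2.imwrite("pics/v7.png",cv2.cvtColor(np.hstack([cv2.resize(c["color"],(533,400)),cv2.resize(z,(267,296),interpolation=2) if 0 else cv2.resize(z,(267,400),interpolation=2)]),4))
```

```text
[ 0.57336705 -0.14812641  0.09993384] 3.480833902791118 0.013505051117960345 [-0.3  -0.02  1.74 -0.    1.43 -1.93]
```

View pics/v7.png

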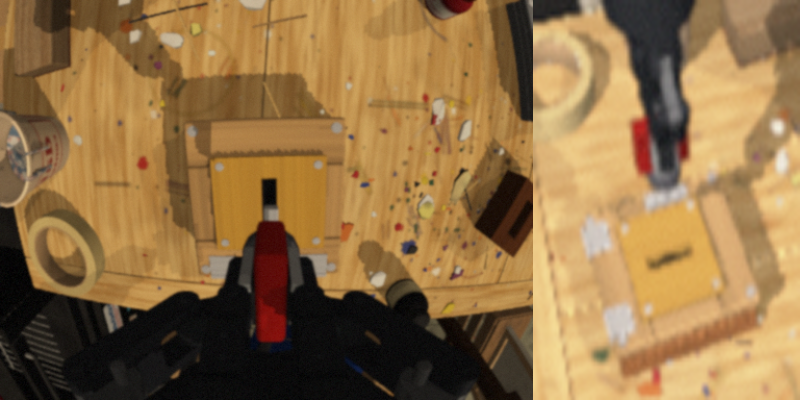

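The wrist picture, in the 533-px panel, shows the key held upright at column 270. The slot is directly ahead at columns 262–277, rows 178–207, in line with the key's steel head at (271,213). I'll measure both.

Run:
```python
import f;from f import *
s=get_state();M=R.from_rotvec(s["orientation"]).as_matrix();t=s["tcp_pos"]
c=load("wrist7.png");hsv=cv2.cvtColor(c["color"],cv2.COLOR_RGB2HSV).astype(int);V=cv2.cvtColor(c["color"],cv2.COLOR_RGB2GRAY).astype(float)
def cross(r,c0,c1,thr,rising):
    x=np.arange(c0,c1);v=V[r,c0:c1]
    for i in range(len(v)-1):
        if (v[i]-thr)*(v[i+1]-thr)<=0 and (v[i+1]>v[i])==rising:return c0+i+(thr-v[i])/(v[i+1]-v[i])
L,Rr=[],[]
for r in range(174,196):
    a=cross(r,240,262,70,False);b=cross(r,255,280,70,True)
    if a and b:L.append(at(c,a,r,.044));Rr.append(at(c,b,r,.044))
L,Rr=np.array(L),np.array(Rr);C=(L+Rr)/2
print("n",len(L),"width",np.linalg.norm((L-Rr),axis=1).mean())
p=np.polyfit(C[:,0],C[:,1],1);print("slot line y at x=.573",np.polyval(p,.573),"deg",np.degrees(np.arctan(p[0])))
for n,Q in(("L",L),("R",Rr)):
    q=np.polyfit(Q[:,0],Q[:,1],1);print(n,np.polyval(q,.573),np.degrees(np.arctan(q[0])))
# slot far end
col=int(round(proj(c,C[len(C)//2:len(C)//2+1])[0,0]));print("col",col,[(r,int(V[r,col])) for r in range(164,216,2)])
# plate left/right/back edges by saturation: sample rows
S=hsv[...,1]
print("row190 sat",[(x,int(S[190,x]),int(V[190,x])) for x in list(range(196,212,1))])
print("row190 sat",[(x,int(S[190,x]),int(V[190,x])) for x in list(range(304,322,1))])
for nm,x,z in(("head front bot",.019,.100),("head front top",.019,.108),("hand front bot",.024,.136),("hand front top",.024,.176),("handle back top",-.024,.176)):
    print(nm,proj(c,[t*[1,1,0]+[0,0,z]+M[:,0]*x]).round(1))
K=col;print("red rows",[(r,*[int(v) for v in hsv[r,260]]) for r in range(196,336,4)])
```

```text
n 22 width 0.01164239983448852
slot line y at x=.573 -0.14913337745424107 deg 4.385614260592891
L -0.15495256527286638 4.491625362089049
R -0.14331555689426384 4.279333865186094
col 258 [(164, 134), (166, 135), (168, 132), (170, 112), (172, 36), (174, 4), (176, 13), (178, 11), (180, 8), (182, 7), (184, 10), (186, 13), (188, 2), (190, 8), (192, 9), (194, 12), (196, 34), (198, 66), (200, 94), (202, 128), (204, 135), (206, 133), (208, 133), (210, 123), (212, 61), (214, 28)]
row190 sat [(196, 150, 115), (197, 152, 116), (198, 153, 116), (199, 152, 116), (200, 154, 113), (201, 154, 102), (202, 157, 87), (203, 165, 81), (204, 176, 100), (205, 194, 119), (206, 192, 130), (207, 189, 131), (208, 195, 126), (209, 186, 129), (210, 191, 127), (211, 189, 130)]
row190 sat [(304, 189, 131), (305, 191, 129), (306, 191, 130), (307, 192, 129), (308, 189, 132), (309, 187, 134), (310, 191, 132), (311, 188, 132), (312, 175, 131), (313, 159, 132), (314, 155, 132), (315, 148, 134), (316, 149, 134), (317, 152, 131), (318, 148, 136), (319, 146, 138), (320, 151, 137), (321, 149, 138)]
head front bot [[259.5 197.2]]
head front top [[259.5 201.5]]
hand front bot [[259.5 210.8]]
hand front top [[259.4 247.5]]
handle back top [[259.5 332.1]]
red rows [(196, 26, 51, 35), (200, 18, 45, 101), (204, 17, 41, 156), (208, 19, 45, 158), (212, 6, 113, 90), (216, 179, 220, 66), (220, 2, 235, 63), (224, 1, 219, 64), (228, 1, 221, 67), (232, 3, 251, 65), (236, 2, 247, 64), (240, 178, 235, 63), (244, 1, 236, 81), (248, 1, 239, 93), (252, 179, 223, 96), (256, 1, 230, 92), (260, 1, 217, 95), (264, 1, 212, 95), (268, 0, 228, 94), (272, 1, 228, 93), (276, 1, 225, 92), (280, 2, 232, 78), (284, 179, 239, 78), (288, 1, 229, 78), (292, 1, 242, 77), (296, 0, 221, 128), (300, 2, 247, 125), (304, 1, 221, 128), (308, 2, 235, 126), (312, 1, 233, 128), (316, 1, 239, 127), (320, 2, 226, 131), (324, 1, 228, 132), (328, 179, 193, 70), (332, 111, 71, 25)]
```

Run:
```python
import f;from f import *
s=get_state();M=R.from_rotvec(s["orientation"]).as_matrix();t=s["tcp_pos"]
c=load("wrist7.png");hsv=cv2.cvtColor(c["color"],cv2.COLOR_RGB2HSV).astype(int)
e=at(c,258,171.5,.044);a=np.radians(4.4);ce=e[:2]+.0225*np.array([np.cos(a),np.sin(a)]);print("far end",e,"centre",ce)
for r in(218,230,250,270,285,300,310,320):
    q=[x for x in range(235,285) if hsv[r,x,1]>170 and (hsv[r,x,0]<6 or hsv[r,x,0]>172) and hsv[r,x,2]>50];print(r,min(q),max(q),(min(q)+max(q))/2)
for r in(202,205,208):
    q=[x for x in range(245,275) if hsv[r,x,1]<90];print("steel",r,min(q),max(q),(min(q)+max(q))/2)
d=M.T@np.r_[ce-t[:2],0];print("tool shift mm",d*1000)
```

```text
far end [ 0.55156572 -0.15078963  0.044     ] centre [ 0.57399941 -0.14906345]
218 249 271 260.0
230 247 274 260.5
250 244 276 260.0
270 245 275 260.0
285 246 274 260.0
300 246 273 259.5
310 246 275 260.5
320 246 274 260.0
steel 202 253 266 259.5
steel 205 253 266 259.5
steel 208 253 266 259.5
tool shift mm [-5.66102842e-01 -9.78418849e-01 -2.22927253e-05]
```

The slot is offset only (-0.6, -1.0) mm and about 1° from the key. I'll correct for that and descend to roughly 8 mm above the plate.

>>> drive_tool(motion=[[[-0.6, -1, 6, -0.9], [0, 0, 12, 0], [0, 0, 12, 0], [0, 0, 10, 0], [0, 0, 6, 0]]])

```text
clock: 10.18
tcp_pos: [0.5732, -0.1489, 0.0513]
orientation: [0.122, -3.137, -0.001]
ft_force: [-1.7, -0.4, -1.8]
gripper_width: 0.0137
```

>>> drive_tool(motion=[[[0, 0, 2, 0], [0, 0, 0, 0], [0, 0, 0, 0], [0, 0, 0, 0], [0, 0, 0, 0]]])

```text
clock: 10.6
tcp_pos: [0.5743, -0.1492, 0.0525]
orientation: [-0.122, 3.138, -0.0]
ft_force: [-0.4, -0.2, -0.2]
gripper_width: 0.0135
```

Run:
```python
import f;from f import *
c=cap("wrist");save(c,"wrist8.png");s=get_state();print(s["tcp_pos"],s["ft_force"])
cv2.imwrite("pics/v8.png",cv2.resize(cv2.cvtColor(c["color"][130:330,160:360],4),(600,600),interpolation=2))
```

```text
[ 0.57429507 -0.14918217  0.05246278] [ 1.48467159 -0.19487336 -0.80501335]
```

View pics/v8.png

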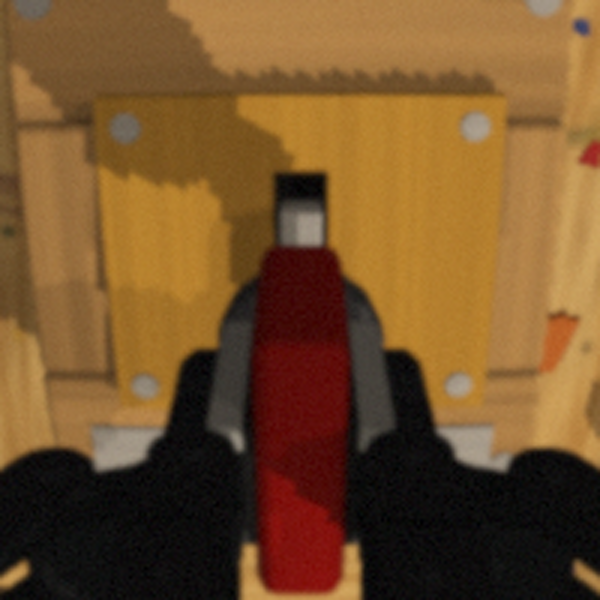

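The picture shows the head at columns 280–325 inside the slot at 276–327. They're aligned, so I'll lower gently.

>>> drive_tool(motion=[[[0, 0, 2, 0], [0, 0, 2, 0], [0, 0, 2, 0], [0, 0, 1.5, 0], [0, 0, 1, 0]]])

```text
clock: 11.07
tcp_pos: [0.5739, -0.1491, 0.043]
orientation: [0.122, -3.139, -0.0]
ft_force: [0.3, 0.1, -0.9]
gripper_width: 0.0137
```

>>> drive_tool(motion=[[[0, 0, 1, 0], [0, 0, 1, 0], [0, 0, 1, 0], [0, 0, 1, 0], [0, 0, 0, 0]]])

```text
clock: 11.48
tcp_pos: [0.574, -0.1491, 0.0392]
orientation: [0.122, -3.139, -0.0]
ft_force: [-1.1, -1.0, -0.4]
gripper_width: 0.0135
```

>>> drive_tool(motion=[[[0, 0, 1, 0], [0, 0, 1, 0], [0, 0, 1, 0], [0, 0, 1, 0], [0, 0, 0, 0]]])

```text
clock: 11.9
tcp_pos: [0.5739, -0.1491, 0.0351]
orientation: [0.122, -3.139, -0.0]
ft_force: [0.1, 0.5, -1.7]
gripper_width: 0.0133
```

>>> drive_tool(motion=[[[0, 0, 1, 0], [0, 0, 1, 0], [0, 0, 1, 0], [0, 0, 0, 0], [0, 0, 0, 0]]])

```text
clock: 12.32
tcp_pos: [0.5742, -0.1491, 0.0327]
orientation: [-0.122, 3.139, -0.0]
ft_force: [-0.1, -0.3, 2.6]
gripper_width: 0.0135
```

>>> drive_tool(motion=[[[0, 0, 1, 0], [0, 0, 1, 0], [0, 0, 1, 0], [0, 0, 0, 0], [0, 0, 0, 0]]])

```text
clock: 12.73
tcp_pos: [0.5743, -0.1492, 0.0298]
orientation: [-0.122, 3.139, -0.0]
ft_force: [-0.9, 0.8, 6.6]
gripper_width: 0.0133
```

The head met the pad at about 32.5 mm, as expected. I'll push on to about 24 mm.

>>> drive_tool(motion=[[[0, 0, 1, 0], [0, 0, 1, 0], [0, 0, 1, 0], [0, 0, 1, 0], [0, 0, 0, 0]]])

```text
clock: 13.15
tcp_pos: [0.5743, -0.1492, 0.0259]
orientation: [-0.122, 3.139, -0.0]
ft_force: [-2.3, 1.3, 9.3]
gripper_width: 0.0134
```

>>> drive_tool(motion=[[[0, 0, 1, 0], [0, 0, 0.7, 0], [0, 0, 0, 0], [0, 0, 0, 0], [0, 0, 0, 0]]])

```text
clock: 13.57
tcp_pos: [0.5743, -0.1492, 0.0245]
orientation: [-0.122, 3.138, -0.0]
ft_force: [-3.5, 1.4, 10.3]
gripper_width: 0.0136
```

>>> drive_tool(motion=[[[0.5, 0, 0.7, 0], [0, 0, 0.5, 0], [0, 0, 0, 0], [0, 0, 0, 0], [0, 0, 0, 0]]])

```text
clock: 13.98
tcp_pos: [0.5742, -0.1492, 0.0236]
orientation: [-0.122, 3.138, -0.0]
ft_force: [-0.5, 1.8, 10.2]
gripper_width: 0.0134
```

>>> drive_tool(motion=[[[0, 0, 0, 3], [0, 0, 0, 3], [0, 0, 0, 3], [0, 0, 0, 3], [0, 0, 0, 0]]])

```text
clock: 14.4
tcp_pos: [0.5744, -0.1494, 0.0237]
orientation: [0.212, 3.132, -0.001]
ft_force: [0.5, -0.3, 10.8]
gripper_width: 0.0135
```

```bash
python3 -c "
from h import *
s=get_state();print(s['ft_force'].round(1),s['ft_torque'].round(2),s['orientation'],s['tcp_pos'])"
```

```text
[ 0.5 -0.3 10.8] [-0.02  0.05 -0.06] [ 2.11729434e-01  3.13224680e+00 -8.19290619e-04] [ 0.57439774 -0.14940938  0.02371562]
```

>>> drive_tool(motion=[[[0, 0, 0, 4], [0, 0, 0, 4], [0, 0, 0, 4], [0, 0, 0, 4], [0, 0, 0, 4]]])

```text
clock: 14.82
tcp_pos: [0.5744, -0.1494, 0.0237]
orientation: [0.752, 3.048, -0.0]
ft_force: [0.8, -0.3, 10.2]
gripper_width: 0.0132
```

```bash
python3 -c "
from h import *
s=get_state();print(s['ft_force'].round(1),s['ft_torque'].round(2),s['gripper_width'])"
```

```text
[ 0.8 -0.3 10.2] [-0.01  0.09  0.02] 0.013191363335483609
```

It's turning freely. 58° remain.

>>> drive_tool(motion=[[[0, 0, 0, 6], [0, 0, 0, 6], [0, 0, 0, 6], [0, 0, 0, 6], [0, 0, 0, 6]]])

```text
clock: 15.23
tcp_pos: [0.5744, -0.1494, 0.0237]
orientation: [1.518, 2.748, 0.001]
ft_force: [-0.1, 1.1, 10.5]
gripper_width: 0.0135
```

>>> drive_tool(motion=[[[0, 0, 0, 6], [0, 0, 0, 6], [0, 0, 0, 6], [0, 0, 0, 6], [0, 0, 0, 4]]])

```text
clock: 15.65
tcp_pos: [0.5744, -0.1494, 0.0237]
orientation: [2.138, 2.299, 0.002]
ft_force: [0.5, 0.3, 10.5]
gripper_width: 0.0137
```

>>> drive_tool(motion=[[[0, 0, 0, 0], [0, 0, 0, 0], [0, 0, 0, 0], [0, 0, 0, 0], [0, 0, 0, 0]]])

```text
clock: 16.07
tcp_pos: [0.5744, -0.1494, 0.0237]
orientation: [2.132, 2.305, 0.002]
ft_force: [0.4, 0.3, 10.3]
gripper_width: 0.0131
```

```bash
python3 -c "
from h import *
s=get_state();print(s['ft_force'].round(1),s['ft_torque'].round(2),s['gripper_width'],s['q'].round(2));M=R.from_rotvec(s['orientation']).as_matrix();print(np.degrees(np.arctan2(-M[0,1],M[1,1])))"
```

```text
[ 0.4  0.3 10.3] [ 0.01 -0.03 -0.08] 0.01313519873116981 [-0.3   0.04  1.81  0.    1.3  -0.38]
-85.53377940683302
```

Quarter turn done. I'll let the spring lift it slowly.

>>> drive_tool(motion=[[[0, 0, -1, 0], [0, 0, -1, 0], [0, 0, -1, 0], [0, 0, -1, 0], [0, 0, 0, 0]]])

```text
clock: 16.48
tcp_pos: [0.5744, -0.1494, 0.0277]
orientation: [2.132, 2.305, 0.002]
ft_force: [1.0, -0.4, 7.4]
gripper_width: 0.0134
```

>>> drive_tool(motion=[[[0, 0, -0.5, 0], [0, 0, -0.5, 0], [0, 0, -0.5, 0], [0, 0, 0, 0], [0, 0, 0, 0]]])

```text
clock: 16.9
tcp_pos: [0.5743, -0.1494, 0.0289]
orientation: [2.132, 2.305, 0.001]
ft_force: [1.2, -0.7, 7.4]
gripper_width: 0.0136
```

>>> drive_tool(motion=[[[0, 0, -0.4, 0], [0, 0, 0, 0], [0, 0, 0, 0], [0, 0, 0, 0], [0, 0, 0, 0]]])

```text
clock: 17.32
tcp_pos: [0.5743, -0.1494, 0.0292]
orientation: [2.132, 2.305, 0.001]
ft_force: [0.5, -1.4, 6.9]
gripper_width: 0.0137
```

>>> drive_tool(motion=[[[0, 0, -0.5, 0], [0, 0, -0.4, 0], [0, 0, 0, 0], [0, 0, 0, 0], [0, 0, 0, 0]]])

```text
clock: 17.73
tcp_pos: [0.5741, -0.1493, 0.0296]
orientation: [2.132, 2.305, 0.001]
ft_force: [4.6, -1.8, 2.9]
gripper_width: 0.0136
```

>>> drive_tool(motion=[[[0, 0, -0.3, 0], [0, 0, 0, 0], [0, 0, 0, 0], [0, 0, 0, 0], [0, 0, 0, 0]]])

```text
clock: 18.15
tcp_pos: [0.574, -0.1493, 0.0297]
orientation: [2.132, 2.306, 0.001]
ft_force: [5.7, -1.2, 0.6]
gripper_width: 0.0134
```

Seated: the force fell to about 0 at 29.7 mm. I'll relieve the small sideways force, which acts along tool y, and then release.

>>> drive_tool(motion=[[[0, 0.7, 0, 0], [0, 0, 0, 0], [0, 0, 0, 0], [0, 0, 0, 0], [0, 0, 0, 0]]])

```text
clock: 18.57
tcp_pos: [0.5742, -0.1492, 0.0296]
orientation: [2.133, 2.306, -0.0]
ft_force: [3.0, -3.5, 2.4]
gripper_width: 0.0138
```

```bash
python3 -c "
from h import *
s=get_state();print(s['ft_force'].round(1),s['ft_torque'].round(2),s['tcp_pos'])"
```

```text
[ 3.  -3.5  2.4] [-0.57 -0.51 -0.02] [ 0.57424383 -0.1492317   0.02963998]
```

>>> drive_tool(motion=[[[0, 0, 0, 0], [0, 0, 0, 0], [0, 0, 0, 0], [0, 0, 0, 0], [0, 0, 0, 0]]], fingers=0.7)

```text
clock: 18.98
tcp_pos: [0.5741, -0.149, 0.0294]
orientation: [-2.133, -2.306, 0.0]
ft_force: [0.1, -0.0, -0.5]
gripper_width: 0.0597
```

>>> drive_tool(motion=[[[0, 0, -5, 0], [0, 0, -10, 0], [0, 0, -20, 0], [0, 0, -25, 0], [0, 0, -25, 0]]])

```text
clock: 19.4
tcp_pos: [0.574, -0.149, 0.1164]
orientation: [-2.133, -2.306, 0.0]
ft_force: [-0.0, 0.3, 0.5]
gripper_width: 0.0598
```

>>> drive_tool(motion=[[[0, 0, -15, 0], [0, 0, -5, 0], [0, 0, 0, 0], [0, 0, 0, 0], [0, 0, 0, 0]]])

```text
clock: 19.82
tcp_pos: [0.5737, -0.1489, 0.133]
orientation: [-2.132, -2.305, 0.001]
ft_force: [0.2, 0.4, -0.5]
gripper_width: 0.0598
```

Run:
```python
import f;from f import *
c=cap("wrist");save(c,"wrist9.png");b=cap("side");save(b,"side9.png");s=get_state();print(s["tcp_pos"],s["ft_force"].round(1),s["gripper_width"])
f.KZ=(.0655,.1055);go(c,("key",),k0=(.574,-.149,-1.49));go(b,("key",),k0=(.574,-.149,-1.49))
p=proj(b,np.array([[.573,-.148,.06]]))[0].astype(int);z=b["color"][p[1]-45:p[1]+45,p[0]-35:p[0]+35]
cv2.imwrite("pics/v9.png",cv2.cvtColor(np.hstack([cv2.resize(c["color"],(480,360)),cv2.resize(z,(280,360),interpolation=2)]),4))
```

```text
[ 0.57374488 -0.14893906  0.13317523] [ 0.2  0.2 -0.6] 0.05948132582883134
key [ 0.5732 -0.149 ] -86.7 0.175 1099
key [ 0.5728 -0.1503] -91.5 0.275 115
```

View pics/v9.png

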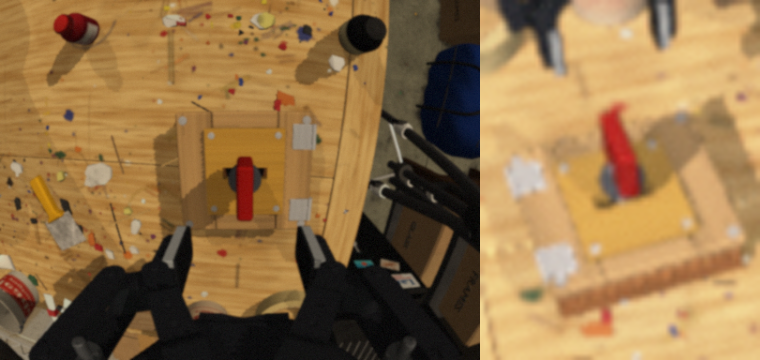

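The picture shows the key upright at (245,188), its handle across the slot and the slot ends visible on both sides. The gripper is clear and both ink bottles in view are standing. I'm handing in.

```bash
python3 -c "
from plant import *
print(job_done(),get_state()['clock'])"
```

```text
the job is handed in; nothing more can be done
the job is handed in; nothing more can be done
```

The key is locked in the wooden press and released. I handed the job in at about 20 s on the robot's clock.

- **Insertion:** I lifted the key from its stand and passed the head through the slot without touching the plate. The head met the sprung pad at about 32.5 mm, and I pushed it down to 23.7 mm at about 10 N.
- **Turn and seat:** I turned it 90°, meeting almost no resistance, and let the spring lift it. The upward force on the tool fell to about 0 at 29.7 mm; the seat is at 29.5 mm.
- **Last checks:** The final picture shows the key upright, turned across the slot, with the gripper clear and touching nothing. The wrist view puts the key at -86.7°, where -85.6° was expected. The side view's looser fit says -91.5°.
- **Bottles:** Both ink bottles were standing in that picture. The amber jar was not in view, but nothing went near it.
- **What disagreed:** The first grasp closed on nothing. The real fingertips sit about 44 mm behind the reported tool point. I measured that from the pictures, corrected for it, and the second grasp held.
- **Sideways force:** A few newtons, at most about 6, acted on the key while it seated. I eased this slightly before letting go.

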